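# Seat a pipetting guide on its locating pins and latch it

### The arm

A 6-joint arm with a two-finger parallel gripper is mounted at the origin on a cart in front of the work surface, level with it; the furniture and walls round the work are solid. World frame = base frame: x ahead of the robot, y to its left, z up, the work surface at z = 0. Lengths are in m, angles in rad, forces in N, time in s.
With the tool pointing down it reaches from about 0.35 to 0.875 m from the base axis. Payload 4.2 kg.
Tool frame: the origin (TCP) lies midway between the tips of the shut fingers; the grasp point (between the pads) lies 19 mm behind it; z points along the fingers, y is the line along which they close (so a half turn about z gives the same grasp; the last joint's range is limited). The gripper opens to 85 mm and grips with 20 to 120 N. Pads are 22 mm wide; open, the fingers measure 114 mm over their backs; the gripper's body (76 mm by 85 mm) begins 54 mm behind the grasp point. The pads swing forward as they close: fully open they stand 13 mm farther back than shut.
Start: joints at [-0.995, 0.385, 0.008, 0, -1.194, -0.259], TCP at [0.195, -0.594, 0.231] pointing down, gripper open.
Joint ranges: [-3.14, 3.14], [-1.21, 2.06], [-1.07, 1.41], [-3.16, 2.05], [-2.99, -0.16], [-3.1, 3.1]. Speed limits (rad/s): [2.79, 2.79, 3.14, 3.14, 3.14, 3.14].

### API

Orientations are given as a 3x3 rotation matrix whose columns are the frame's x, y, z axes.
In Python, from cell import env gives the robot as it stands.
- The arm moves only by the tool carry_out, never from a script. Its argument "plan" is a list of rows, each an object of numbers: "x", "y", "z": the shift along the tool's x, y, z in mm; "ax", "ay", "az": the turn, a rotation vector about the tool's x, y, z in rad. A call has exactly 5 rows; each row shifts and turns the commanded pose from where the row before left it, along the tool's axes as they then stand; what a row does not reach is not made up. A row lasts 1/10 s, in which the tool goes at most 50 mm and 8.59 degrees, less where a joint would pass 70% of its speed; a pose out of reach is approached as far as the arm can. A call is refused whole if a number of a shift passes 50 or a number of a turn 0.15, either way. A call with a gripper value outside its range is refused whole. "hand" is the opening, from -1 (shut) to 1 (fully open), set as the call begins (left out, the last holds). The fingers move at their own pace and stop on an object; "force" is the grip in N (left out, the last holds). Time passes only in rows, so rows that do not move let the fingers close, or fill a call up. It gives the time, the measured TCP pose, the force, the opening and the grip force at its end, in the units of the state.
- env.observe(): the state, without advancing time (a new reading comes with each control period).
- env.grab_frame(name): name is "scene" or "top" or "wrist"; returns the picture (480x640x3 uint8, red, green, blue); there is no depth.
- env.calibration(name): a dict with "mtx" (3x3 intrinsics, pixels), "world_to_cam" (4x4, takes a point from world to camera coordinates). Camera axes: x right, y up, looking along -z (the intrinsics and any distortion apply to the point x, -y, -z); pixel columns grow to the right and rows downward; lengths in m; the calibration is good to about 2 mm. A picture is of the moment at which its call begins: read the wrist's pose just before it. calibration takes no time and is no camera call; for the wrist camera it gives the pose at the moment of the call.
- env.close_job(): hands the job in; it is judged then, once.
Trained networks look in the newest picture that a camera, given by its name, has taken for a name from the list of things; names that differ only in an ending like _2 or _b are one class to them, and where a whole thing is asked for, a point or a joint stands for the part that bears it (a point fixed in the world has none). Each returns a list of dicts, best first, with "p" (0 to 1); they miss things now and then, are a little off and sometimes report something else, mostly with a low value. They report only what shows in the picture. A call takes as long as a camera call.
- env.look_for(camera, name): "bbox" ([left, top, right, bottom] in pixels, round what is visible of it).
- env.outline_of(camera, name): "region" (480x640 bool, what is visible of it) and "bbox" ([left, top, right, bottom] in pixels, round what is visible of it).
The state is a dict: "clock": time; "joint_pos": joint angles; "qvel": joint speeds; "joint_torque": joint torques, N m; "position": TCP position; "tool_rot": TCP orientation; "wrist_force": force on the tool from outside, world axes, zero at the start; "wrist_torque": the same for the moment, N m; "finger_gap": finger opening in m; "grip_force": force on a finger pad.
Only numpy, scipy, OpenCV 4.12 (cv2) and the standard library are available. Lean on these libraries where they do the work, as an engineer would, in place of code of your own. Each camera call takes 0.05 s, during which the arm holds its last target. There are 200 camera calls.

### The job

Seat the pipetting guide plate on its nest above the well plate, flat on the rails with both brass-rimmed holes over the two steel pins; the bar that carries the pins is adjustable and may stand anywhere in its slot, so feel for the pins by sliding the plate lightly along the blue fence until it drops, and never force it. Then swing the latch with the red knob fully over the seated plate so that it cannot lift, and leave the things round about where they stand.

Things in the scene. Friction and masses are not known exactly. Their poses are not given: they have to be found in the camera images.
- nest: aluminium nest fixed to the bench, 156 x 200 mm, with a white 12-well plate in it. Origin: on the bench under the middle of the well plate; x away from the robot, y along the nest (the way the guide slides), z up. Two rails along y (|x| 45 to 56 mm, y -72 to 110 mm) carry the guide; their tops are at z = 30 mm
- fence_face (a point): middle of the blue fence's face along the nest's far side, at rail height, nest x 56, y 22 mm; axes of the nest; the fence runs 85 mm each way along y and rises 17 mm above the rails. A guide whose +x side touches it has its holes 1 mm beyond the pins in x, which they still accept
- slot_middle (a point): nest x 0, y 82, z 30 mm; axes of the nest. Here lies a dark steel bar along x with two upright 8 mm pins at x = -32 and +32 mm, tips 8 mm above the rails, noses chamfered 1.2 mm. The bar with its pins is clamped where the last user set it, anywhere within 10 mm either way in y of this point: that setting is not measured and must be felt or seen. The point itself is the fixed middle
- guide_handle (a point): pipetting guide: loose light-grey metal plate 110 x 184 x 6 mm, 0.32 to 0.52 kg. Point: centre of its black handle bar, 64 mm long (plate x), 12 wide (y), 16 high, 32 mm above the plate's underside, 26 above its top. Plate reaches from it: x -55 to 55, y -72 to 112 mm. Seated: its axes along the nest's, handle at nest x 0, z 62 mm, nest y = the pin bar's offset
- hole_near (a point): centre, at the underside, of the guide's near locating hole (brass rim, 9.6 mm); from the handle 32 mm to -x, 82 mm to +y. If the guide is let go with the pins under it but not in the holes, its +y end stays 8 mm up; it drops by its own weight when the holes come over the pins
- hole_far (a point): centre, at the underside, of the far locating hole (brass rim, 9.6 mm); from the handle 32 mm to +x, 82 mm to +y; axes of the plate
- latch (a joint): latch angle, rad: flat two-armed lever on an upright pivot at nest x -75, y 56 mm; arms at z 37.5 to 43.5. At 0 its short arm (37 mm) points along nest -y, the long arm with the knob along +y (open). Grows anticlockwise seen from above; at 1.57 the short arm points to +x over the seated guide with 1.5 mm to spare, the knob toward the robot; stop at 1.6. About 1 N at the knob moves it
- latch_knob (a point): red upright round knob of the latch, 16 mm diameter, 46 mm from the pivot; the point is on its axis 65.5 mm above the bench, its top at 77.5, its foot at 43.5 mm
- tip_box: pipette tip box, 85 x 120 x 76 mm, bystander; origin under its centre
- pipettor: pipettor lying on the bench, 236 mm long, bystander; origin under its centre
- bench_timer: white bench timer, 39 x 68 x 62 mm, bystander; origin under its centre
- petri_c: petri dish, 60 mm, 14 mm high, bystander; origin under its centre

How it is judged:
On the way, in this order (a step that is already met when the one before it is completed fails the run):
1. the guide lies flat on the rails with both holes over the pins (z of hole_near in the frame of nest between 0.027 and 0.0325 m and z of hole_far in the frame of nest between 0.027 and 0.0325 m and y of hole_near in the frame of nest between 0.069 and 0.095 m and x of hole_far in the frame of nest between 0.028 and 0.036 m and angle between the x axis of guide_handle and the x axis of nest, either way round below 0.06 rad and angle between guide_handle's own z axis and vertical below 0.03 rad), for 0.2 s.
2. the latch is swung over the seated guide (value of joint latch above 1.35 rad), for 0.2 s.
At the end, for the whole second after the job is handed in: guide flat on the rails with the pins in its holes (hole undersides 27 to 32.5 mm above the nest's underside, tilt under 0.03 rad, turned under 0.06 rad, far hole at nest x 28 to 36 mm, near hole at nest y 69 to 95 mm), latch at more than 1.35 rad (all of step 1 and value of joint latch above 1.35 rad); the robot touches nothing.
It fails at once if the guide is pressed or forced against the nest, its pins or its latch with more than 30 N (contact force between guide and nest above 30 N).
It fails at once if the tip box, pipettor, timer or petri dish is shifted by more than 20 mm (distance of any of tip_box, pipettor, bench_timer, petri_c from where it was at the start of the episode above 0.02 m).
It also fails if it takes over 58 s, if anything falls off the work surface, if the arm or the gripper's body presses on something with over 40 N, if the wrist force passes 120 N, or if a joint passes its speed limit or range.

## Working session

There is one attempt and no reset: what is moved stays moved. The work goes in short steps, Python scripts to look and compute and a tool call to move; the robot and the scene stay as the last step left them, time stands still between calls to the robot, and variables do not carry over. Pictures are saved under pics/ and viewed, at most 10 in all, crops included, and the job is handed in when it is done.

Besides the shell and the picture viewer there is one more tool, called after "Call:" as name([rows], argument=value, ...), one row to a line, values as JSON. carry_out: Moves the arm, as the interface text tells. Its arguments: {"type":"object","properties":{"plan":{"type":"array"},"hand":{"type":"number"},"force":{"type":"number"}},"required":["plan"]}

```bash
ls; mkdir -p pics; python3 - <<'E'
from cell import env
import cv2,numpy as np
s=env.observe();print(s['clock'],s['position'],s['tool_rot'],s['finger_gap'])
a=env.grab_frame("scene");b=env.grab_frame("top")
cv2.imwrite("pics/a.png",a[:,:,::-1]);cv2.imwrite("pics/b.png",b[:,:,::-1])
for c in("scene","top"):
    k=env.calibration(c);print(c,np.round(k['mtx'],1).tolist(),np.round(k['world_to_cam'],4).tolist(),k.keys())
for n in("nest","guide_handle","latch_knob","latch","tip_box","hole_near"):
    print(n,[(np.round(d['bbox']),round(d['p'],2)) for d in env.look_for("top",n)[:2]])
E
```

```text
pics
0.0 [ 0.19454268 -0.5933301   0.23018219] [[-9.50306784e-01 -3.11313982e-01 -7.87737815e-04]
 [-3.11314963e-01  9.50304492e-01  2.08970385e-03]
 [ 9.80367554e-05  2.23109432e-03 -9.99997506e-01]] 0.0853782087316925
scene [[621.7, 0.0, 329.8], [0.0, 621.7, 246.3], [0.0, 0.0, 1.0]] [[0.7793, -0.6262, 0.0251, -0.5394], [0.2464, 0.343, 0.9064, -0.2056], [-0.5762, -0.7002, 0.4216, -1.2713], [0.0, 0.0, 0.0, 1.0]] dict_keys(['mtx', 'world_to_cam'])
top [[519.0, 0.0, 325.2], [0.0, 519.0, 236.3], [0.0, 0.0, 1.0]] [[0.0032, -0.9999, -0.0148, -0.0734], [0.9989, 0.0025, 0.0478, -0.6349], [-0.0477, -0.015, 0.9987, -1.323], [0.0, 0.0, 0.0, 1.0]] dict_keys(['mtx', 'world_to_cam'])
nest [(array([207., 234., 298., 299.]), 0.97)]
guide_handle [(array([371., 244., 449., 302.]), 0.74)]
latch_knob [(array([212., 286., 246., 296.]), 0.8)]
latch [(array([212., 286., 249., 293.]), 0.67), (array([372., 246., 447., 301.]), 0.47)]
tip_box [(array([237., 155., 286., 197.]), 0.82)]
hole_near [(array([370., 245., 447., 300.]), 0.73)]
```

View pics/a.png

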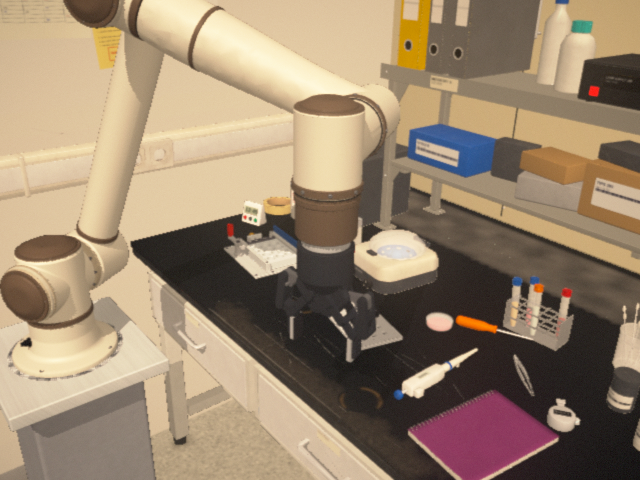

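```bash
python3 - <<'E'
import cv2
b=cv2.imread("pics/b.png")
cv2.imwrite("pics/c.png",cv2.resize(b[140:340,190:470],(784,560),interpolation=cv2.INTER_CUBIC))
E
```

```text
(no output)
```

View pics/c.png

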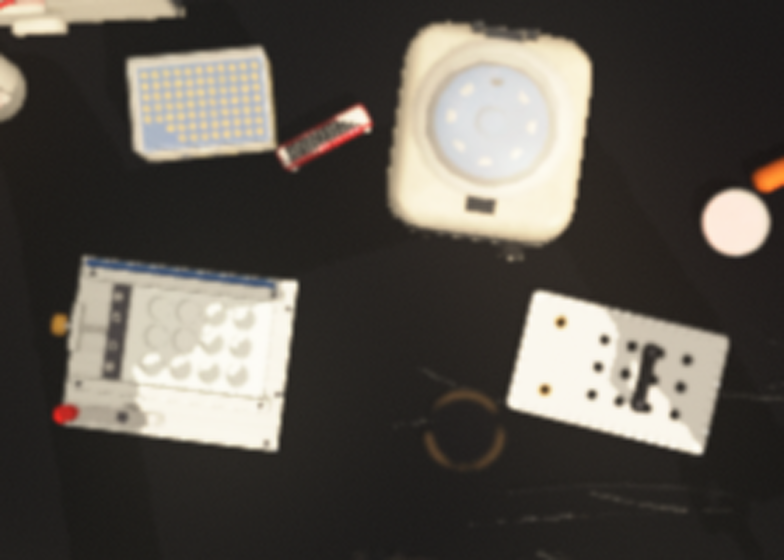

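The scene picture shows the arm over the guide; the nest is to the left. In the top crop (2.8x, origin 190,140) the guide's holes are at (544,389) and (560,321), the handle at (647,378), the knob at (65,413), the pin bar at about x=117 and the blue fence at the upper edge.

```bash
cat > h.py <<'E'
from cell import env
import numpy as np,cv2
def ray(c,uv,z,k=None):
    k=k or env.calibration(c);M=np.array(k['mtx']);T=np.array(k['world_to_cam']);R=T[:3,:3];t=T[:3,3]
    d=np.linalg.inv(M)@[uv[0],uv[1],1.];d=R.T@(d*[1,-1,-1]);o=-R.T@t
    return o+d*(z-o[2])/d[2]
def proj(c,p,k=None):
    k=k or env.calibration(c);M=np.array(k['mtx']);T=np.array(k['world_to_cam'])
    q=T[:3,:3]@np.array(p)+T[:3,3];q=M@(q*[1,-1,-1]);return q[:2]/q[2]
E
python3 - <<'E'
from h import *
cr=lambda u,v:(190+u/2.8,140+v/2.8)
for n,u,v,z in[("holeN",544,389,.006),("holeF",560,321,.006),("handle",647,378,.04),("gc1",537,290,.006),("gc2",508,406,.006),("gc3",703,454,.006),("gc4",729,337,.006),
 ("knob",65,413,.0775),("n1",83,258,.01),("n2",298,282,.01),("n3",278,450,.01),("n4",62,424,.01),("pivot",123,418,.0435),("fl",88,264,.047),("fr",276,288,.047)]:
    print(n,np.round(ray("top",cr(u,v),z)*1000,1))
E
```

```text
holeN [ 525.6 -224.2    6. ]
holeF [ 588.3 -239.1    6. ]
handle [ 537.  -313.1   40. ]
gc1 [ 616.9 -217.9    6. ]
gc2 [ 509.9 -191.     6. ]
gc3 [ 466.7 -369.8    6. ]
gc4 [ 574.  -394.4    6. ]
knob [505.6 201.8  77.5]
n1 [645.3 202.5  10. ]
n2 [623.5   3.   10. ]
n3 [469.   20.5  10. ]
n4 [492. 220.  10.]
pivot [499.5 157.3  43.5]
fl [637.8 189.8  47. ]
fr [616.7  20.1  47. ]
```

Call:
carry_out([
  {"x": -41, "y": 16, "z": 5},
  {"x": -41, "y": 16, "z": 5},
  {"x": -41, "y": 16, "z": 5},
  {"x": -41, "y": 16, "z": 5},
  {"x": -41, "y": 16, "z": 5},
])

```text
validation failed for argument at $.pl...
```

Call:
carry_out([
  {"x": -41, "y": 16, "z": 5},
  {"x": -41, "y": 16, "z": 5},
  {"x": -41, "y": 16, "z": 5},
  {"x": -41, "y": 16, "z": 5},
  {"x": -41, "y": 16, "z": 5, "az": 0.14},
])

```text
validation failed for argument at $.pl...
```

Call:
carry_out([
  {"az": 0.14},
  {"az": 0.14},
  {"az": 0.13},
  {},
  {},
])

```text
validation failed for argument at $.pl...
```

```bash
python3 - <<'E'
from h import *
s=env.observe();print(s['clock'],s['position'],s['tool_rot'].round(4) if hasattr(s['tool_rot'],'round') else s['tool_rot'])
k=env.calibration("wrist")
b=env.grab_frame("wrist");cv2.imwrite("pics/d.png",b[:,:,::-1])
print(np.round(k['world_to_cam'],4).tolist(),np.round(k['mtx'],1).tolist())
for n in("guide_handle","hole_near","hole_far"):
    print(n,[(np.round(d['bbox']),round(d['p'],2)) for d in env.look_for("wrist",n)[:3]])
E
```

```text
0.4 [ 0.19470398 -0.5938006   0.23115207] [[-9.502e-01 -3.115e-01 -1.000e-04]
 [-3.115e-01  9.502e-01  3.000e-04]
 [ 0.000e+00  3.000e-04 -1.000e+00]]
[[-0.3113, 0.9503, -0.0001, 0.6253], [-0.9012, -0.2952, -0.3172, 0.0416], [-0.3014, -0.0987, 0.9484, -0.3797], [0.0, 0.0, 0.0, 1.0]] [[366.3, 0.0, 324.2], [0.0, 366.3, 238.7], [0.0, 0.0, 1.0]]
guide_handle []
hole_near []
hole_far [(array([284., 384., 322., 431.]), 0.47)]
```

View pics/d.png

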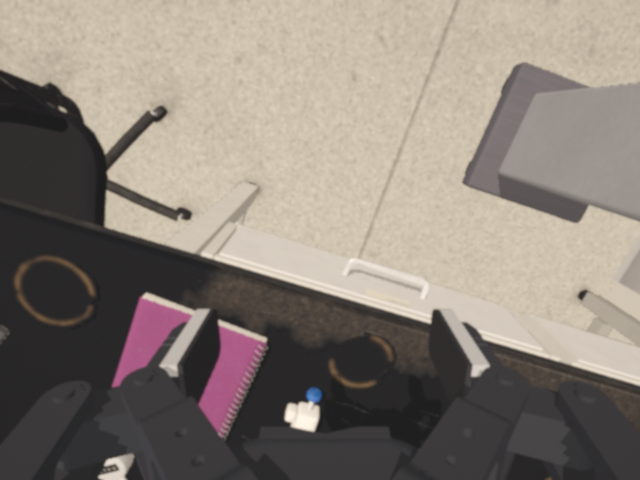

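The picture shows the start pose, since the moves were refused. The fingers are in the lower part, at (190,350) and (460,350). The rows probably need every key, so I'll send all six.

Call:
carry_out([
  {"x": -41, "y": 16, "z": 5, "ax": 0, "ay": 0, "az": 0},
  {"x": -41, "y": 16, "z": 5, "ax": 0, "ay": 0, "az": 0},
  {"x": -41, "y": 16, "z": 5, "ax": 0, "ay": 0, "az": 0},
  {"x": -41, "y": 16, "z": 5, "ax": 0, "ay": 0, "az": 0},
  {"x": -41, "y": 16, "z": 5, "ax": 0, "ay": 0, "az": 0},
])

```text
clock: 1.1
position: [0.3658, -0.4528, 0.2064]
tool_rot: [[-0.95, -0.311, 0.0], [-0.311, 0.95, -0.0], [-0.0, -0.001, -1.0]]
wrist_force: [0.7, -1.0, 0.9]
finger_gap: 0.0854
grip_force: 0.0
```

Call:
carry_out([
  {"x": -41, "y": 16, "z": 5, "ax": 0, "ay": 0, "az": 0},
  {"x": -41, "y": 16, "z": 5, "ax": 0, "ay": 0, "az": 0},
  {"x": -41, "y": 16, "z": 5, "ax": 0, "ay": 0, "az": 0},
  {"x": -41, "y": 16, "z": 5, "ax": 0, "ay": 0, "az": 0},
  {"x": -41, "y": 16, "z": 5, "ax": 0, "ay": 0, "az": 0.14},
])

```text
clock: 1.6
position: [0.5358, -0.3127, 0.1814]
tool_rot: [[-0.985, -0.173, 0.0], [-0.173, 0.985, -0.0], [-0.0, -0.0, -1.0]]
wrist_force: [1.6, -0.9, -0.2]
finger_gap: 0.0855
grip_force: 0.0
```

Call:
carry_out([
  {"x": 0, "y": 0, "z": 0, "ax": 0, "ay": 0, "az": 0.14},
  {"x": 0, "y": 0, "z": 0, "ax": 0, "ay": 0, "az": 0.14},
  {"x": 0, "y": 0, "z": 0, "ax": 0, "ay": 0, "az": 0.13},
  {"x": 0, "y": 0, "z": 0, "ax": 0, "ay": 0, "az": 0},
  {"x": 0, "y": 0, "z": 0, "ax": 0, "ay": 0, "az": 0},
])

```text
clock: 2.1
position: [0.5345, -0.3141, 0.1814]
tool_rot: [[-0.974, 0.228, 0.0], [0.228, 0.974, -0.0], [-0.0, -0.0, -1.0]]
wrist_force: [-0.5, -0.7, 1.3]
finger_gap: 0.0853
grip_force: 0.0
```

```bash
python3 - <<'E'
from h import *
s=env.observe();print(s['clock'],s['position'],s['tool_rot'].round(4))
k=env.calibration("wrist")
b=env.grab_frame("wrist");cv2.imwrite("pics/e.png",b[:,:,::-1])
for n in("guide_handle","hole_near","hole_far"):
    print(n,[(np.round(d['bbox']),round(d['p'],2)) for d in env.look_for("wrist",n)[:3]])
for p in [(538,-312,40),(525.6,-224.2,6),(588.3,-239.1,6)]: print(p,proj("wrist",np.array(p)/1000,k).round(1))
E
```

```text
2.1 [ 0.53447002 -0.31412695  0.18136187] [[-9.735e-01  2.285e-01  1.000e-04]
 [ 2.285e-01  9.735e-01 -0.000e+00]
 [-1.000e-04 -0.000e+00 -1.000e+00]]
guide_handle [(array([248., 155., 459., 276.]), 0.6)]
hole_near [(array([244., 155., 458., 275.]), 0.78)]
hole_far [(array([249., 153., 464., 276.]), 0.81)]
(538, -312, 40) [328.  225.9]
(525.6, -224.2, 6) [423.  179.2]
(588.3, -239.1, 6) [416.9 249. ]
```

View pics/e.png

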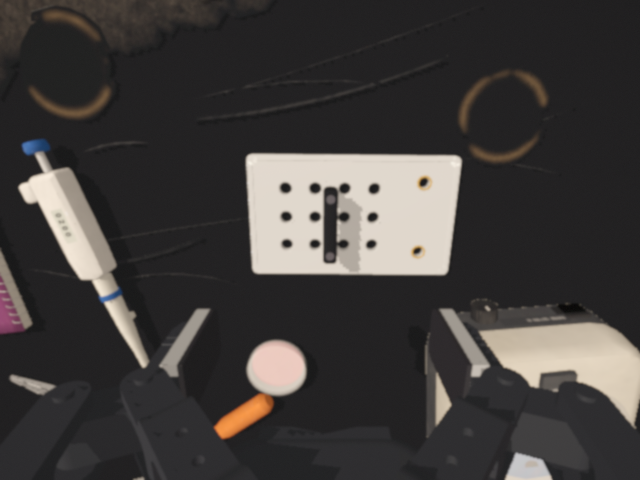

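The wrist picture shows the guide with its handle bar from (330,190) to (330,262) and its holes at (424,182) and (418,251). These agree with the top view.

```bash
python3 - <<'E'
from h import *
s=env.observe()
a=cv2.cvtColor(cv2.imread("pics/e.png"),cv2.COLOR_BGR2HSV)
P=[]
for u,v in[(424,182),(418,251)]:
    w=a[v-12:v+13,u-12:u+13];m=((w[:,:,1]>70)&(w[:,:,2]>60))|(w[:,:,2]<90);ys,xs=np.nonzero(m);q=(u-12+xs.mean(),v-12+ys.mean());p=ray("wrist",q,.006)*1000;P.append(p);print(q,p.round(1))
P=np.array(P);d=P[1]-P[0];print(np.linalg.norm(d),np.arctan2(d[1],d[0]))
t=np.arctan2(d[1],d[0]);y=np.array([-np.sin(t),np.cos(t)])
H=P.mean(0)[:2]-82*y;print("handle",H)
h=[ray("wrist",q,.04)*1000 for q in[(330,199),(330,256)]];print(np.round(h,1),np.mean(h,0))
R=np.array(s['tool_rot']);g=np.append(H,20)-np.array(s['position'])*1000;print("tool shift",R.T@g,"yaw tool y",np.arctan2(-R[0,1],R[1,1]))
E
```

```text
(np.float64(423.4379562043796), np.float64(182.08759124087592)) [ 528.3 -224.3    6. ]
(np.float64(416.78350515463916), np.float64(250.8556701030928)) [ 590.2 -239.6    6. ]
63.74097821297178 -0.24308996718274417
handle [ 539.49579293 -311.56018023]
[[ 516.8 -305.5   40. ]
 [ 563.7 -316.4   40. ]] [ 540.24001925 -310.95111183   40.        ]
tool shift [ -4.31067542   3.80281468 161.40674249] yaw tool y -0.23236865618729405
```

Call:
carry_out([
  {"x": -4, "y": 4, "z": 30, "ax": 0, "ay": 0, "az": 0.01},
  {"x": 0, "y": 0, "z": 40, "ax": 0, "ay": 0, "az": 0},
  {"x": 0, "y": 0, "z": 40, "ax": 0, "ay": 0, "az": 0},
  {"x": 0, "y": 0, "z": 35, "ax": 0, "ay": 0, "az": 0},
  {"x": 0, "y": 0, "z": 20, "ax": 0, "ay": 0, "az": 0},
])

```text
clock: 2.8
position: [0.5375, -0.3106, 0.0131]
tool_rot: [[-0.971, 0.241, -0.004], [0.241, 0.971, 0.002], [0.005, 0.001, -1.0]]
wrist_force: [0.4, 0.4, 0.7]
finger_gap: 0.0855
grip_force: 0.0
```

Call:
carry_out([
  {"x": 0, "y": 0, "z": 0, "ax": 0, "ay": 0, "az": 0},
  {"x": 0, "y": 0, "z": 0, "ax": 0, "ay": 0, "az": 0},
  {"x": 0, "y": 0, "z": 0, "ax": 0, "ay": 0, "az": 0},
  {"x": 0, "y": 0, "z": 0, "ax": 0, "ay": 0, "az": 0},
  {"x": 0, "y": 0, "z": 0, "ax": 0, "ay": 0, "az": 0},
], hand=-1, force=60)

```text
clock: 3.3
position: [0.54, -0.3113, 0.0177]
tool_rot: [[-0.971, 0.241, 0.003], [0.241, 0.971, -0.0], [-0.003, 0.0, -1.0]]
wrist_force: [2.4, 11.3, 9.3]
finger_gap: 0.0125
grip_force: 8.0
```

Call:
carry_out([
  {"x": 0, "y": 0, "z": 0, "ax": 0, "ay": 0, "az": 0},
  {"x": 0, "y": 0, "z": 0, "ax": 0, "ay": 0, "az": 0},
  {"x": 0, "y": 0, "z": 0, "ax": 0, "ay": 0, "az": 0},
  {"x": 0, "y": 0, "z": 0, "ax": 0, "ay": 0, "az": 0},
  {"x": 0, "y": 0, "z": 0, "ax": 0, "ay": 0, "az": 0},
])

```text
clock: 3.8
position: [0.5401, -0.3113, 0.0179]
tool_rot: [[-0.971, 0.24, 0.002], [0.24, 0.971, -0.001], [-0.002, -0.0, -1.0]]
wrist_force: [-0.8, 1.7, 5.2]
finger_gap: 0.0109
grip_force: 60.9
```

```bash
python3 - <<'E'
import cv2
b=cv2.imread("pics/b.png")
cv2.imwrite("pics/f.png",cv2.resize(b[228:302,205:305],(800,592),interpolation=cv2.INTER_CUBIC))
E
```

```text
(no output)
```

View pics/f.png

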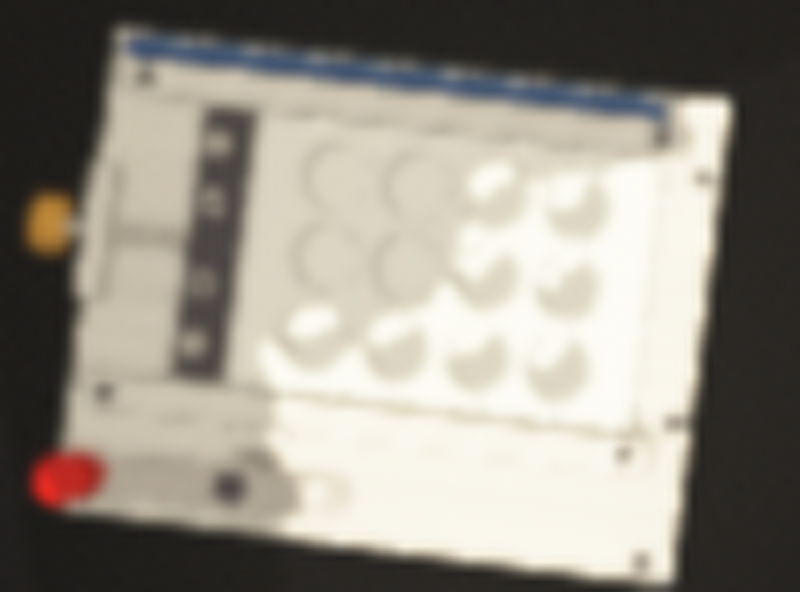

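Call:
carry_out([
  {"x": 0, "y": 0, "z": -10, "ax": 0, "ay": 0, "az": 0},
  {"x": 0, "y": 0, "z": -20, "ax": 0, "ay": 0, "az": 0},
  {"x": 0, "y": 0, "z": -30, "ax": 0, "ay": 0, "az": 0},
  {"x": 0, "y": 0, "z": -30, "ax": 0, "ay": 0, "az": 0},
  {"x": 0, "y": 0, "z": -30, "ax": 0, "ay": 0, "az": 0},
])

```text
clock: 4.3
position: [0.538, -0.3106, 0.1362]
tool_rot: [[-0.97, 0.241, -0.003], [0.241, 0.97, 0.002], [0.003, 0.001, -1.0]]
wrist_force: [0.7, -0.7, -5.1]
finger_gap: 0.011
grip_force: 59.3
```

The 8x crop (origin 205,228) shows the bar's two pins at (218,145) and (193,345). The pivot is at (229,487), the knob at (68,478), and the blue fence runs from (130,45) to (665,108).

```bash
python3 - <<'E'
from h import *
cr=lambda u,v:(205+(u-3.5)/8,228+(v-3.5)/8)
r=lambda u,v,z:(ray("top",cr(u,v),z)*1000)[:2]
f1,f2=r(130,47,.047),r(665,108,.047);d=f1-f2;print("fence",f1,f2,np.hypot(*d),"yaw",np.arctan2(-d[0],d[1]))
pf,pn=r(218,145,.038),r(193,345,.038);d=pf-pn;print("pins",pf,pn,np.hypot(*d),"yaw",np.arctan2(d[1],d[0]))
pv=r(229,487,.0435)
for t in(-.11,-.12):
    X=np.array([np.cos(t),np.sin(t)]);Y=np.array([-X[1],X[0]])
    O=pv+75*X-56*Y;m=(pf+pn)/2
    print(t,"O by pivot",O,"pinmid in nest",(m-O)@X,(m-O)@Y,"handle target",m-82*Y,"fence x",(f1-O)@X,(f2-O)@X,"fence y",(f1-O)@Y,(f2-O)@Y)
    T=m-82*Y;D=np.append(T,136)-np.array(env.observe()['position'])*1000
    print("tool shift",np.array(env.observe()['tool_rot']).T@D)
E
```

```text
fence [639.9826101 191.4216891] [621.1686661   22.35501469] 170.11027271602325 yaw -0.11082524192559982
pins [609.40351694 164.9840775 ] [546.08292285 172.17006507] 63.72704333674305 yaw -0.11300232381097926
-0.11 O by pivot [570.05425254  95.27543319] pinmid in nest -0.40443328975297343 73.70269195142825 handle target [568.74139922  87.07267125] fence x 58.95094480912696 58.810562696040414 fence y 103.2417736319827 -66.86844115943458
tool shift [ 66.135373   393.33769408   0.72805382]
-0.12 O by pivot [569.41189412  94.59464808] pinmid in nest -0.5851870060876306 74.44775005877693 handle target [567.9268189   87.16676315] fence x 58.47183745496881 60.03253615728289 fence y 104.57889868603051 -65.52421446326018
tool shift [ 66.94856654 393.23232121   0.73074088]
```

Call:
carry_out([
  {"x": 3, "y": 20, "z": 0, "ax": 0, "ay": 0, "az": 0},
  {"x": 6, "y": 35, "z": 0, "ax": 0, "ay": 0, "az": 0},
  {"x": 8, "y": 45, "z": 0, "ax": 0, "ay": 0, "az": 0},
  {"x": 8, "y": 45, "z": 0, "ax": 0, "ay": 0, "az": 0},
  {"x": 8, "y": 45, "z": 0, "ax": 0, "ay": 0, "az": 0},
])

```text
clock: 4.8
position: [0.5515, -0.1172, 0.1353]
tool_rot: [[-0.97, 0.242, -0.003], [0.242, 0.97, 0.001], [0.003, -0.0, -1.0]]
wrist_force: [0.2, -1.4, -4.7]
finger_gap: 0.0106
grip_force: 59.3
```

Call:
carry_out([
  {"x": 8, "y": 45, "z": 0, "ax": 0, "ay": 0, "az": 0},
  {"x": 8, "y": 45, "z": 0, "ax": 0, "ay": 0, "az": 0},
  {"x": 8, "y": 45, "z": 0, "ax": 0, "ay": 0, "az": 0},
  {"x": 7, "y": 37, "z": 0, "ax": 0, "ay": 0, "az": 0},
  {"x": 5, "y": 25, "z": 0, "ax": 0, "ay": 0, "az": -0.131},
])

```text
clock: 5.3
position: [0.5643, 0.0834, 0.1354]
tool_rot: [[-0.994, 0.107, -0.002], [0.107, 0.994, -0.0], [0.002, -0.0, -1.0]]
wrist_force: [-0.0, -0.1, -6.0]
finger_gap: 0.0109
grip_force: 59.3
```

Call:
carry_out([
  {"x": 0, "y": 0, "z": 0, "ax": 0, "ay": 0, "az": 0},
  {"x": 0, "y": 0, "z": 0, "ax": 0, "ay": 0, "az": 0},
  {"x": 0, "y": 0, "z": 0, "ax": 0, "ay": 0, "az": 0},
  {"x": 0, "y": 0, "z": 0, "ax": 0, "ay": 0, "az": 0},
  {"x": 0, "y": 0, "z": 0, "ax": 0, "ay": 0, "az": 0},
])

```text
clock: 5.8
position: [0.5654, 0.0801, 0.1362]
tool_rot: [[-0.994, 0.114, -0.0], [0.114, 0.994, -0.0], [0.0, -0.0, -1.0]]
wrist_force: [0.1, 0.4, -5.6]
finger_gap: 0.0111
grip_force: 59.4
```

```bash
python3 - <<'E'
from h import *
k=env.calibration("wrist");b=env.grab_frame("wrist");cv2.imwrite("pics/g.png",b[:,:,::-1])
s=env.observe();print(s['clock'],s['position'],s['tool_rot'].round(4),s['wrist_force'])
t=-.112;X=np.array([np.cos(t),np.sin(t)]);Y=np.array([-X[1],X[0]]);d=np.array(s['position'])[:2]*1000-[568.6,87.1]
print("nest offset from target",d@X,d@Y)
E
```

```text
5.85 [0.5654191  0.0802043  0.13627259] [[-9.935e-01  1.136e-01 -3.000e-04]
 [ 1.136e-01  9.935e-01 -0.000e+00]
 [ 3.000e-04 -1.000e-04 -1.000e+00]] [-0.78529778 -0.18583439 -4.17210709]
nest offset from target -2.390266929408848 -7.208013088575972
```

View pics/g.png

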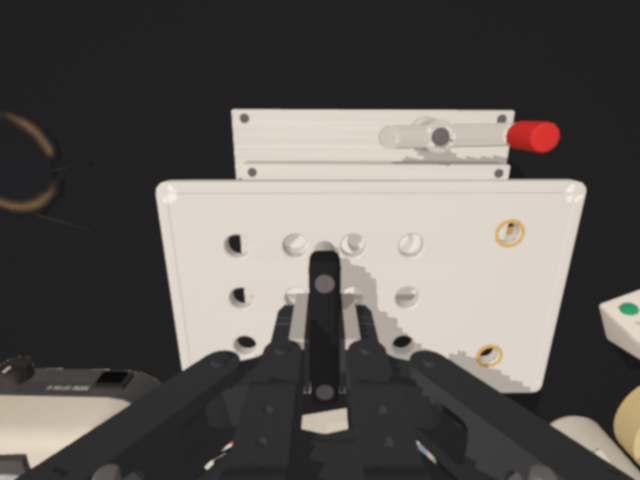

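The guide is held level, with its rims at (510,233) and (489,355). The latch pivot shows at (440,137) and the knob at (535,136).

```bash
cat > rims.py <<'E'
from h import *
def rims(img,guess,z,k):
    a=cv2.cvtColor(img,cv2.COLOR_BGR2HSV);P=[]
    for u,v in guess:
        w=a[v-20:v+21,u-20:u+21];m=((w[:,:,1]>110)&(w[:,:,2]>90)).astype(np.uint8)
        c=np.column_stack(np.nonzero(m)[::-1]).astype(np.float32);(x,y),_,_=cv2.fitEllipse(cv2.convexHull(c))
        P.append(ray("wrist",(u-20+x,v-20+y),z,k)*1000)
    return np.array(P)[:,:2]
E
python3 - <<'E'
from rims import *
k=env.calibration("wrist");s=env.observe();p=np.array(s['position'])*1000
P=rims(cv2.imread("pics/g.png"),[(510,233),(489,355)],(p[2]-17.9+6)/1000,k);d=P[1]-P[0];yaw=np.arctan2(d[1],d[0])
print(P,np.hypot(*d),"yaw",yaw)
t=yaw;X=np.array([np.cos(t),np.sin(t)]);Y=np.array([-X[1],X[0]]);m=P.mean(0)
print("handle by rims",m-82*Y,"rel tcp",m-82*Y-p[:2])
pins=np.array([577.74,168.58]);e=pins-m;t=-.112;X=np.array([np.cos(t),np.sin(t)]);Y=np.array([-X[1],X[0]]);print("to go x,y nest",e@X,e@Y)
O=np.array([ray("wrist",(440,137),.0435,k)*1000]);print("pivot",O, "top-cam pivot ~", (ray("top",(205+225.5/8,228+483.5/8),.0435)*1000))
E
```

```text
[[542.71524466 164.88278669]
 [606.07662733 157.60161719]] 63.7783681465752 yaw -0.11441307640874118
handle by rims [565.03451901  79.77832116] rel tcp [-0.38457942 -0.42597772]
to go x,y nest 2.5029956689349393 7.665576108216374
pivot [[505.18267659 159.03125945  43.5       ]] top-cam pivot ~ [501.65513004 159.17034723  43.5       ]
```

Call:
carry_out([
  {"x": 1, "y": 0, "z": 15, "ax": 0, "ay": 0, "az": 0},
  {"x": 0, "y": 0, "z": 25, "ax": 0, "ay": 0, "az": 0},
  {"x": 0, "y": 0, "z": 20, "ax": 0, "ay": 0, "az": 0},
  {"x": 0, "y": 0, "z": 12, "ax": 0, "ay": 0, "az": 0},
  {"x": 0, "y": 0, "z": 4, "ax": 0, "ay": 0, "az": 0},
])

```text
clock: 6.35
position: [0.5639, 0.0806, 0.059]
tool_rot: [[-0.994, 0.113, -0.002], [0.113, 0.994, -0.001], [0.002, -0.001, -1.0]]
wrist_force: [-0.2, -0.9, -5.3]
finger_gap: 0.0106
grip_force: 59.4
```

Call:
carry_out([
  {"x": 0, "y": 0, "z": 1, "ax": 0, "ay": 0, "az": 0},
  {"x": 0, "y": 0, "z": 0, "ax": 0, "ay": 0, "az": 0},
  {"x": 0, "y": 0, "z": 1, "ax": 0, "ay": 0, "az": 0},
  {"x": 0, "y": 0, "z": 0, "ax": 0, "ay": 0, "az": 0},
  {"x": 0, "y": 0, "z": 0, "ax": 0, "ay": 0, "az": 0},
])

```text
clock: 6.85
position: [0.5647, 0.0813, 0.0588]
tool_rot: [[-0.994, 0.112, 0.001], [0.112, 0.994, 0.0], [-0.001, 0.0, -1.0]]
wrist_force: [0.4, -0.4, -5.2]
finger_gap: 0.0109
grip_force: 59.4
```

Call:
carry_out([
  {"x": 0, "y": 0, "z": 1, "ax": 0, "ay": 0, "az": 0},
  {"x": 0, "y": 0, "z": 0, "ax": 0, "ay": 0, "az": 0},
  {"x": 0, "y": 0, "z": 1, "ax": 0, "ay": 0, "az": 0},
  {"x": 0, "y": 0, "z": 0, "ax": 0, "ay": 0, "az": 0},
  {"x": 0, "y": 0, "z": 0, "ax": 0, "ay": 0, "az": 0},
])

```text
clock: 7.35
position: [0.5645, 0.0812, 0.0563]
tool_rot: [[-0.994, 0.112, -0.0], [0.112, 0.994, -0.0], [0.0, -0.0, -1.0]]
wrist_force: [-0.3, -0.6, -5.1]
finger_gap: 0.0111
grip_force: 59.4
```

Call:
carry_out([
  {"x": 0, "y": 0, "z": 1, "ax": 0, "ay": 0, "az": 0},
  {"x": 0, "y": 0, "z": 0, "ax": 0, "ay": 0, "az": 0},
  {"x": 0, "y": 0, "z": 1, "ax": 0, "ay": 0, "az": 0},
  {"x": 0, "y": 0, "z": 0, "ax": 0, "ay": 0, "az": 0},
  {"x": 0, "y": 0, "z": 0, "ax": 0, "ay": 0, "az": 0},
])

```text
clock: 7.85
position: [0.5647, 0.081, 0.0548]
tool_rot: [[-0.994, 0.112, 0.0], [0.112, 0.994, -0.0], [-0.0, -0.0, -1.0]]
wrist_force: [-1.9, -2.5, 1.4]
finger_gap: 0.0109
grip_force: 60.3
```

Call:
carry_out([
  {"x": -1, "y": 0, "z": -0.3, "ax": 0, "ay": 0, "az": 0},
  {"x": -1, "y": 0, "z": 0, "ax": 0, "ay": 0, "az": 0},
  {"x": -0.5, "y": 0, "z": 0, "ax": 0, "ay": 0, "az": 0},
  {"x": -0.5, "y": 0, "z": 0, "ax": 0, "ay": 0, "az": 0},
  {"x": 0, "y": 0, "z": 0, "ax": 0, "ay": 0, "az": 0},
])

```text
clock: 8.35
position: [0.5675, 0.0811, 0.0546]
tool_rot: [[-0.994, 0.112, -0.0], [0.112, 0.994, 0.0], [0.0, 0.0, -1.0]]
wrist_force: [-3.4, -0.5, -0.1]
finger_gap: 0.011
grip_force: 60.4
```

Call:
carry_out([
  {"x": -0.5, "y": 0, "z": 0, "ax": 0, "ay": 0, "az": 0},
  {"x": 0, "y": 0, "z": 0, "ax": 0, "ay": 0, "az": 0},
  {"x": -0.5, "y": 0, "z": 0, "ax": 0, "ay": 0, "az": 0},
  {"x": 0, "y": 0, "z": 0, "ax": 0, "ay": 0, "az": 0},
  {"x": 0, "y": 0, "z": 0, "ax": 0, "ay": 0, "az": 0},
])

```text
clock: 8.85
position: [0.5687, 0.0809, 0.0546]
tool_rot: [[-0.994, 0.112, 0.0], [0.112, 0.994, 0.0], [-0.0, 0.0, -1.0]]
wrist_force: [-2.1, 0.3, 0.2]
finger_gap: 0.011
grip_force: 60.3
```

Call:
carry_out([
  {"x": -0.5, "y": 0, "z": 0, "ax": 0, "ay": 0, "az": 0},
  {"x": 0, "y": 0, "z": 0, "ax": 0, "ay": 0, "az": 0},
  {"x": -0.5, "y": 0, "z": 0, "ax": 0, "ay": 0, "az": 0},
  {"x": 0, "y": 0, "z": 0, "ax": 0, "ay": 0, "az": 0},
  {"x": 0, "y": 0, "z": 0, "ax": 0, "ay": 0, "az": 0},
])

```text
clock: 9.35
position: [0.5696, 0.0806, 0.0546]
tool_rot: [[-0.994, 0.112, 0.0], [0.112, 0.994, 0.0], [-0.0, 0.0, -1.0]]
wrist_force: [-2.3, 0.3, -0.1]
finger_gap: 0.0107
grip_force: 60.3
```

Call:
carry_out([
  {"x": 0, "y": 1, "z": 0, "ax": 0, "ay": 0, "az": 0},
  {"x": 0, "y": 1, "z": 0, "ax": 0, "ay": 0, "az": 0},
  {"x": 0, "y": 1, "z": 0, "ax": 0, "ay": 0, "az": 0},
  {"x": 0, "y": 0, "z": 0, "ax": 0, "ay": 0, "az": 0},
  {"x": 0, "y": 0, "z": 0, "ax": 0, "ay": 0, "az": 0},
])

```text
clock: 9.85
position: [0.5702, 0.0835, 0.0548]
tool_rot: [[-0.994, 0.112, 0.001], [0.112, 0.994, -0.0], [-0.001, 0.0, -1.0]]
wrist_force: [-0.3, -3.9, 1.4]
finger_gap: 0.0108
grip_force: 60.2
```

Call:
carry_out([
  {"x": -0.5, "y": 0, "z": 0, "ax": 0, "ay": 0, "az": 0},
  {"x": 0, "y": 0, "z": 0, "ax": 0, "ay": 0, "az": 0},
  {"x": -0.5, "y": 0, "z": 0, "ax": 0, "ay": 0, "az": 0},
  {"x": 0, "y": 0, "z": 0, "ax": 0, "ay": 0, "az": 0},
  {"x": 0, "y": 0, "z": 0, "ax": 0, "ay": 0, "az": 0},
])

```text
clock: 10.35
position: [0.5705, 0.0834, 0.0545]
tool_rot: [[-0.994, 0.112, -0.001], [0.112, 0.994, -0.0], [0.001, -0.0, -1.0]]
wrist_force: [-1.8, -3.5, 2.1]
finger_gap: 0.0109
grip_force: 60.5
```

Call:
carry_out([
  {"x": 0, "y": 1, "z": 0, "ax": 0, "ay": 0, "az": 0},
  {"x": 0, "y": 0, "z": 0, "ax": 0, "ay": 0, "az": 0},
  {"x": 0, "y": 1, "z": 0, "ax": 0, "ay": 0, "az": 0},
  {"x": 0, "y": 0, "z": 0, "ax": 0, "ay": 0, "az": 0},
  {"x": 0, "y": 0, "z": 0, "ax": 0, "ay": 0, "az": 0},
])

```text
clock: 10.85
position: [0.5713, 0.0858, 0.0545]
tool_rot: [[-0.994, 0.112, 0.001], [0.112, 0.994, 0.0], [-0.001, 0.0, -1.0]]
wrist_force: [0.1, -1.7, 0.0]
finger_gap: 0.0108
grip_force: 60.1
```

Call:
carry_out([
  {"x": -0.5, "y": 0, "z": 0, "ax": 0, "ay": 0, "az": 0},
  {"x": 0, "y": 0, "z": 0, "ax": 0, "ay": 0, "az": 0},
  {"x": -0.5, "y": 0, "z": 0, "ax": 0, "ay": 0, "az": 0},
  {"x": 0, "y": 0, "z": 0, "ax": 0, "ay": 0, "az": 0},
  {"x": 0, "y": 0, "z": 0, "ax": 0, "ay": 0, "az": 0},
])

```text
clock: 11.35
position: [0.5717, 0.0856, 0.0545]
tool_rot: [[-0.994, 0.112, -0.001], [0.112, 0.994, 0.0], [0.001, 0.0, -1.0]]
wrist_force: [-2.8, 0.3, 0.5]
finger_gap: 0.0107
grip_force: 60.2
```

Call:
carry_out([
  {"x": 0, "y": 0.5, "z": 0.3, "ax": 0, "ay": 0, "az": 0},
  {"x": 0, "y": 0, "z": 0, "ax": 0, "ay": 0, "az": 0},
  {"x": 0, "y": 0.5, "z": 0, "ax": 0, "ay": 0, "az": 0},
  {"x": 0, "y": 0, "z": 0, "ax": 0, "ay": 0, "az": 0},
  {"x": 0, "y": 0, "z": 0, "ax": 0, "ay": 0, "az": 0},
])

```text
clock: 11.85
position: [0.5721, 0.0866, 0.0541]
tool_rot: [[-0.994, 0.112, -0.0], [0.112, 0.994, 0.0], [0.0, 0.0, -1.0]]
wrist_force: [-2.6, 1.1, -0.5]
finger_gap: 0.0108
grip_force: 60.0
```

Call:
carry_out([
  {"x": 0, "y": 0.5, "z": 0.3, "ax": 0, "ay": 0, "az": 0},
  {"x": 0, "y": 0, "z": 0, "ax": 0, "ay": 0, "az": 0},
  {"x": 0, "y": 0.5, "z": 0.3, "ax": 0, "ay": 0, "az": 0},
  {"x": 0, "y": 0, "z": 0, "ax": 0, "ay": 0, "az": 0},
  {"x": 0, "y": 0, "z": 0, "ax": 0, "ay": 0, "az": 0},
])

```text
clock: 12.35
position: [0.5722, 0.0876, 0.0533]
tool_rot: [[-0.994, 0.112, -0.0], [0.112, 0.994, 0.0], [0.0, 0.0, -1.0]]
wrist_force: [-1.3, 2.6, -5.8]
finger_gap: 0.011
grip_force: 59.5
```

```bash
python3 - <<'E'
from h import *
b=env.grab_frame("wrist")[:,:,::-1];cv2.imwrite("pics/w.png",b)
cv2.imwrite("pics/i.png",cv2.resize(b[210:400,420:620],(800,600)[:1]+(760*600//760,) if 0 else (600,570),interpolation=cv2.INTER_CUBIC))
E
```

```text
(no output)
```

View pics/i.png

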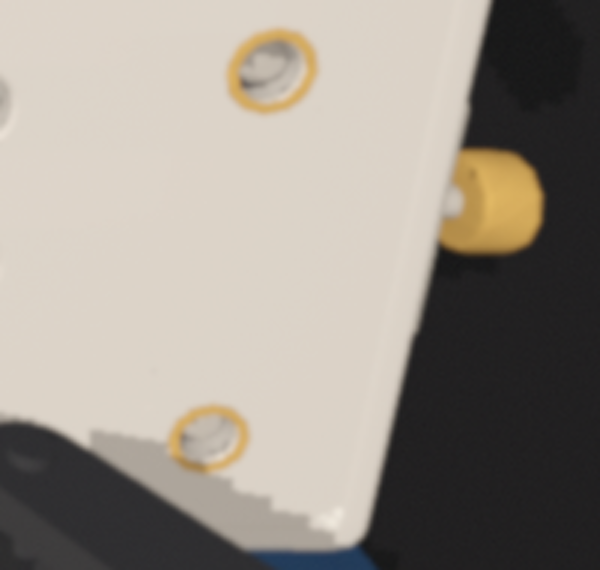

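The crop shows the pins filling both brass rims, at (272,70) and (208,437), and the hand carries the full weight again. The holes are over the pins, so I'll lower gently.

Call:
carry_out([
  {"x": 0, "y": 0.4, "z": 0.5, "ax": 0, "ay": 0, "az": 0},
  {"x": 0, "y": 0, "z": 0.5, "ax": 0, "ay": 0, "az": 0},
  {"x": 0, "y": 0, "z": 0.5, "ax": 0, "ay": 0, "az": 0},
  {"x": 0, "y": 0, "z": 0.5, "ax": 0, "ay": 0, "az": 0},
  {"x": 0, "y": 0, "z": 0, "ax": 0, "ay": 0, "az": 0},
])

```text
clock: 12.9
position: [0.5723, 0.0878, 0.0517]
tool_rot: [[-0.994, 0.112, -0.0], [0.112, 0.994, 0.0], [0.0, 0.0, -1.0]]
wrist_force: [-1.7, 1.8, -4.3]
finger_gap: 0.0105
grip_force: 59.7
```

Call:
carry_out([
  {"x": 0.2, "y": 0.3, "z": 0.5, "ax": 0, "ay": 0, "az": 0},
  {"x": 0, "y": 0, "z": 0.5, "ax": 0, "ay": 0, "az": 0},
  {"x": 0, "y": 0, "z": 0.5, "ax": 0, "ay": 0, "az": 0},
  {"x": 0, "y": 0, "z": 0.5, "ax": 0, "ay": 0, "az": 0},
  {"x": 0, "y": 0, "z": 0, "ax": 0, "ay": 0, "az": 0},
])

```text
clock: 13.4
position: [0.5722, 0.088, 0.0496]
tool_rot: [[-0.994, 0.112, -0.0], [0.112, 0.994, -0.0], [-0.0, -0.0, -1.0]]
wrist_force: [-0.2, 0.7, -5.1]
finger_gap: 0.0109
grip_force: 59.5
```

Call:
carry_out([
  {"x": 0, "y": 0, "z": 0.5, "ax": 0, "ay": 0, "az": 0},
  {"x": 0, "y": 0, "z": 0.5, "ax": 0, "ay": 0, "az": 0},
  {"x": 0, "y": 0, "z": 0.5, "ax": 0, "ay": 0, "az": 0},
  {"x": 0, "y": 0, "z": 0.3, "ax": 0, "ay": 0, "az": 0},
  {"x": 0, "y": 0, "z": 0, "ax": 0, "ay": 0, "az": 0},
])

```text
clock: 13.9
position: [0.5721, 0.088, 0.048]
tool_rot: [[-0.994, 0.112, -0.0], [0.112, 0.994, -0.0], [0.0, -0.0, -1.0]]
wrist_force: [-1.4, 0.1, -3.9]
finger_gap: 0.011
grip_force: 59.7
```

Call:
carry_out([
  {"x": 0, "y": 0, "z": 0.4, "ax": 0, "ay": 0, "az": 0},
  {"x": 0, "y": 0, "z": 0.3, "ax": 0, "ay": 0, "az": 0},
  {"x": 0, "y": 0, "z": 0.3, "ax": 0, "ay": 0, "az": 0},
  {"x": 0, "y": 0, "z": 0, "ax": 0, "ay": 0, "az": 0},
  {"x": 0, "y": 0, "z": 0, "ax": 0, "ay": 0, "az": 0},
])

```text
clock: 14.4
position: [0.5721, 0.088, 0.0479]
tool_rot: [[-0.994, 0.112, 0.0], [0.112, 0.994, -0.0], [-0.0, -0.0, -1.0]]
wrist_force: [-4.8, 0.5, 5.0]
finger_gap: 0.0108
grip_force: 60.9
```

The guide reached the rails at TCP z 48, as expected from the 18 mm offset plus 30 mm. I'll ease off, release, and rise.

Call:
carry_out([
  {"x": 0.3, "y": 0, "z": -0.6, "ax": 0, "ay": 0, "az": 0},
  {"x": 0, "y": 0, "z": 0, "ax": 0, "ay": 0, "az": 0},
  {"x": 0, "y": 0, "z": 0, "ax": 0, "ay": 0, "az": 0},
  {"x": 0, "y": 0, "z": 0, "ax": 0, "ay": 0, "az": 0},
  {"x": 0, "y": 0, "z": 0, "ax": 0, "ay": 0, "az": 0},
])

```text
clock: 14.9
position: [0.5721, 0.088, 0.0479]
tool_rot: [[-0.994, 0.112, 0.0], [0.112, 0.994, -0.0], [-0.001, -0.0, -1.0]]
wrist_force: [-3.6, -1.7, 5.2]
finger_gap: 0.0105
grip_force: 60.8
```

Call:
carry_out([
  {"x": 0, "y": 0, "z": 0, "ax": 0, "ay": 0, "az": 0},
  {"x": 0, "y": 0, "z": 0, "ax": 0, "ay": 0, "az": 0},
  {"x": 0, "y": 0, "z": 0, "ax": 0, "ay": 0, "az": 0},
  {"x": 0, "y": 0, "z": 0, "ax": 0, "ay": 0, "az": 0},
  {"x": 0, "y": 0, "z": 0, "ax": 0, "ay": 0, "az": 0},
], hand=0.2)

```text
clock: 15.4
position: [0.572, 0.0883, 0.0474]
tool_rot: [[-0.994, 0.112, 0.0], [0.112, 0.994, 0.0], [-0.0, 0.0, -1.0]]
wrist_force: [0.2, -0.2, 0.3]
finger_gap: 0.0514
grip_force: 0.0
```

Call:
carry_out([
  {"x": 0, "y": 0, "z": -10, "ax": 0, "ay": 0, "az": 0},
  {"x": 0, "y": 0, "z": -25, "ax": 0, "ay": 0, "az": 0},
  {"x": 0, "y": 0, "z": -35, "ax": 0, "ay": 0, "az": 0},
  {"x": 0, "y": 0, "z": -35, "ax": 0, "ay": 0, "az": 0},
  {"x": 0, "y": 0, "z": 0, "ax": 0, "ay": 0, "az": 0},
])

```text
clock: 15.9
position: [0.5754, 0.0891, 0.1592]
tool_rot: [[-0.994, 0.111, 0.012], [0.111, 0.994, 0.004], [-0.012, 0.005, -1.0]]
wrist_force: [1.0, 0.3, 0.4]
finger_gap: 0.0512
grip_force: 0.0
```

```bash
python3 - <<'E'
from h import *
s=env.observe();print(s['clock'],s['position'],s['wrist_force'])
k=env.calibration("wrist")
b=env.grab_frame("wrist")[:,:,::-1];cv2.imwrite("pics/j.png",b)
print([(np.round(d['bbox']),round(d['p'],2)) for d in env.look_for("wrist","latch_knob")[:2]])
E
```

```text
15.9 [0.57536826 0.08913782 0.15915191] [1.00067619 0.30936112 0.42244818]
[(array([360., 104., 522., 135.]), 0.63), (array([223.,  91., 520., 303.]), 0.61)]
```

View pics/j.png

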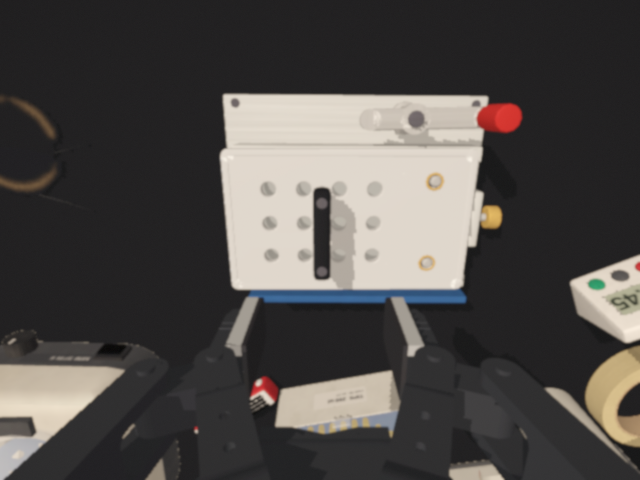

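The guide is seated, with pins centred in the rims at (435,181) and (427,263) and the fence touching its far edge. The latch pivot is at (416,119) and the knob at (500,118).

```bash
python3 - <<'E'
from h import *
k=env.calibration("wrist");s=env.observe();R=np.array(s['tool_rot']);p=np.array(s['position'])*1000
print(p,R.round(3))
a=cv2.imread("pics/j.png").astype(int);m=(a[:,:,2]>120)&(a[:,:,1]<70)&(a[:,:,0]<70);m[:,:470]=0;m[:,530:]=0;m[200:]=0
ys,xs=np.nonzero(m);c=(xs.mean(),ys.mean());print(c,m.sum())
kn=ray("wrist",c,.0605,k)*1000;pv=ray("wrist",(416,119),.0435,k)*1000;d=(kn-pv)[:2]
print("knob",kn,"pivot",pv,np.hypot(*d),"dir yaw",np.arctan2(-d[0],d[1]))
t=-.1125;X=np.array([np.cos(t),np.sin(t)]);Y=np.array([-X[1],X[0]])
H=np.array([572,88.]);print("pivot/handle in nest axes",(pv[:2]-H)@X,(pv[:2]-H)@Y,"knob-handle",(kn[:2]-H)@X,(kn[:2]-H)@Y)
kt=ray("top",(205+64.5/8,228+474/8),.0605)*1000;print("top knob",kt,(kt[:2]-H)@X,(kt[:2]-H)@Y)
i=np.vstack([np.c_[X,Y].T]);print("tool to knob (nest x,y):",(kn[:2]-p[:2])@X,(kn[:2]-p[:2])@Y)
E
```

```text
[572.21575393  88.36611301 154.13991174] [[-0.994  0.112  0.003]
 [ 0.112  0.994  0.002]
 [-0.003  0.002 -1.   ]]
(np.float64(500.1111111111111), np.float64(117.25574712643679)) 1044
knob [504.64118446 204.15333817  60.5       ] pivot [500.50032696 157.06784309  43.5       ] 47.26722487736181 dir yaw -0.08771770534390028
pivot/handle in nest axes -78.80144376383332 60.60447717832186 knob-handle -79.97271415807612 107.85718792882443
top knob [505.30227135 206.0952064   60.5       ] -79.5338059519676 109.86099623169443
tool to knob (nest x,y): -80.14600332142732 107.46916813016566
```

Call:
carry_out([
  {"x": 20, "y": 28, "z": 0, "ax": 0, "ay": 0, "az": 0},
  {"x": 20, "y": 28, "z": 0, "ax": 0, "ay": 0, "az": 0},
  {"x": 20, "y": 28, "z": 0, "ax": 0, "ay": 0, "az": 0},
  {"x": 16, "y": 23, "z": 10, "ax": 0, "ay": 0, "az": 0},
  {"x": 0, "y": 0, "z": 20, "ax": 0, "ay": 0, "az": 0},
])

```text
clock: 16.5
position: [0.5075, 0.2056, 0.1227]
tool_rot: [[-0.994, 0.108, 0.002], [0.108, 0.994, 0.001], [-0.001, 0.001, -1.0]]
wrist_force: [0.6, -0.2, -0.2]
finger_gap: 0.051
grip_force: 0.0
```

Call:
carry_out([
  {"x": 0, "y": 0, "z": 20, "ax": 0, "ay": 0, "az": 0},
  {"x": 0, "y": 0, "z": 25, "ax": 0, "ay": 0, "az": 0},
  {"x": 0, "y": 0, "z": 17, "ax": 0, "ay": 0, "az": 0},
  {"x": 0, "y": 0, "z": 10, "ax": 0, "ay": 0, "az": 0},
  {"x": 0, "y": 0, "z": 0, "ax": 0, "ay": 0, "az": 0},
])

```text
clock: 17.0
position: [0.5071, 0.202, 0.0485]
tool_rot: [[-0.994, 0.112, -0.004], [0.112, 0.994, -0.003], [0.004, -0.003, -1.0]]
wrist_force: [-0.5, 0.3, 0.2]
finger_gap: 0.0513
grip_force: 0.0
```

Call:
carry_out([
  {"x": 0, "y": 0, "z": 0, "ax": 0, "ay": 0, "az": 0},
  {"x": 0, "y": 0, "z": 0, "ax": 0, "ay": 0, "az": 0},
  {"x": 0, "y": 0, "z": 0, "ax": 0, "ay": 0, "az": 0},
  {"x": 0, "y": 0, "z": 0, "ax": 0, "ay": 0, "az": 0},
  {"x": 0, "y": 0, "z": 0, "ax": 0, "ay": 0, "az": 0},
], hand=-1, force=20)

```text
clock: 17.5
position: [0.5095, 0.2043, 0.0516]
tool_rot: [[-0.994, 0.111, 0.003], [0.111, 0.994, 0.003], [-0.003, 0.003, -1.0]]
wrist_force: [-0.2, 5.3, 2.6]
finger_gap: 0.0153
grip_force: 22.7
```

Call:
carry_out([
  {"x": 4.6, "y": 0.2, "z": 0, "ax": 0, "ay": 0, "az": 0},
  {"x": 4.5, "y": -0.7, "z": 0, "ax": 0, "ay": 0, "az": 0},
  {"x": 4.5, "y": -1.1, "z": 0, "ax": 0, "ay": 0, "az": 0},
  {"x": 4.3, "y": -1.6, "z": 0, "ax": 0, "ay": 0, "az": 0},
  {"x": 4.1, "y": -2.0, "z": 0, "ax": 0, "ay": 0, "az": 0},
])

```text
clock: 18.0
position: [0.4879, 0.2026, 0.0516]
tool_rot: [[-0.994, 0.11, 0.006], [0.11, 0.994, 0.005], [-0.005, 0.005, -1.0]]
wrist_force: [2.5, 7.4, -0.9]
finger_gap: 0.0152
grip_force: 22.7
```

Call:
carry_out([
  {"x": 3.9, "y": -2.4, "z": 0, "ax": 0, "ay": 0, "az": 0},
  {"x": 3.7, "y": -2.8, "z": 0, "ax": 0, "ay": 0, "az": 0},
  {"x": 3.4, "y": -3.1, "z": 0, "ax": 0, "ay": 0, "az": 0},
  {"x": 3.0, "y": -3.5, "z": 0, "ax": 0, "ay": 0, "az": 0},
  {"x": 2.7, "y": -3.7, "z": 0, "ax": 0, "ay": 0, "az": 0},
])

```text
clock: 18.5
position: [0.4677, 0.1921, 0.0516]
tool_rot: [[-0.994, 0.11, 0.004], [0.11, 0.994, 0.009], [-0.003, 0.009, -1.0]]
wrist_force: [-14.0, 24.7, 6.2]
finger_gap: 0.015
grip_force: 22.6
```

Call:
carry_out([
  {"x": 0.8, "y": 1.0, "z": 0, "ax": 0, "ay": 0, "az": 0},
  {"x": 0.7, "y": 1.0, "z": 0, "ax": 0, "ay": 0, "az": 0},
  {"x": 0, "y": 0, "z": 0, "ax": 0, "ay": 0, "az": 0},
  {"x": 0, "y": 0, "z": 0, "ax": 0, "ay": 0, "az": 0},
  {"x": 0, "y": 0, "z": 0, "ax": 0, "ay": 0, "az": 0},
])

```text
clock: 19.0
position: [0.4664, 0.1916, 0.0515]
tool_rot: [[-0.994, 0.11, 0.003], [0.11, 0.994, 0.004], [-0.002, 0.004, -1.0]]
wrist_force: [-4.4, 11.9, 3.8]
finger_gap: 0.0154
grip_force: 22.0
```

```bash
python3 - <<'E'
from h import *
s=env.observe();print(s['position'],s['wrist_force'],s['wrist_torque'])
b=env.grab_frame("wrist")[:,:,::-1];cv2.imwrite("pics/l.png",b)
E
```

```text
[0.46642174 0.19156947 0.05151237] [-4.41683972 11.88188452  3.8142937 ] [3.28418605 1.38875217 0.27217211]
```

View pics/l.png

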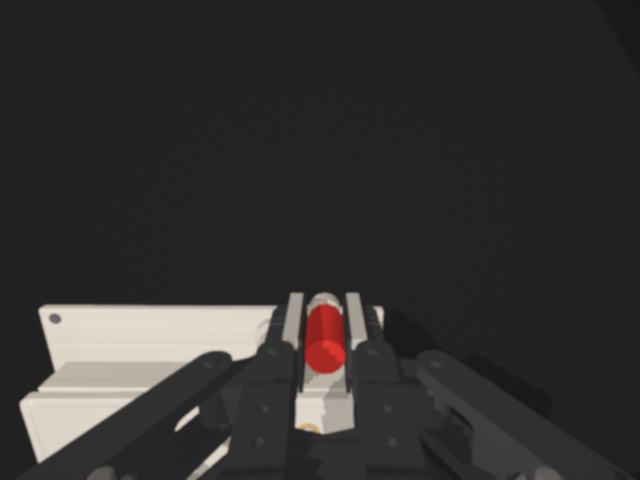

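The knob sits well between the pads, with its top at (325,357). The side force eased once I moved outward, so I'll continue the arc on a slightly larger radius.

Call:
carry_out([
  {"x": 3.0, "y": -3.3, "z": 0, "ax": 0, "ay": 0, "az": 0},
  {"x": 2.6, "y": -3.7, "z": 0, "ax": 0, "ay": 0, "az": 0},
  {"x": 1.8, "y": -4.2, "z": 0, "ax": 0, "ay": 0, "az": 0},
  {"x": 0, "y": 0, "z": 0, "ax": 0, "ay": 0, "az": 0},
  {"x": 0, "y": 0, "z": 0, "ax": 0, "ay": 0, "az": 0},
])

```text
clock: 19.55
position: [0.4571, 0.18, 0.0514]
tool_rot: [[-0.994, 0.11, 0.001], [0.11, 0.994, 0.002], [-0.0, 0.002, -1.0]]
wrist_force: [-5.7, 8.8, 6.4]
finger_gap: 0.0149
grip_force: 23.4
```

Call:
carry_out([
  {"x": 1.9, "y": -4.4, "z": 0, "ax": 0, "ay": 0, "az": 0},
  {"x": 1.2, "y": -4.5, "z": 0, "ax": 0, "ay": 0, "az": 0},
  {"x": 0.6, "y": -4.6, "z": 0, "ax": 0, "ay": 0, "az": 0},
  {"x": 0, "y": 0, "z": 0, "ax": 0, "ay": 0, "az": 0},
  {"x": 0, "y": 0, "z": 0, "ax": 0, "ay": 0, "az": 0},
])

```text
clock: 20.05
position: [0.4518, 0.166, 0.0511]
tool_rot: [[-0.994, 0.111, -0.0], [0.111, 0.994, 0.001], [0.0, 0.001, -1.0]]
wrist_force: [-2.3, 4.4, 5.4]
finger_gap: 0.0151
grip_force: 23.2
```

Call:
carry_out([
  {"x": 0, "y": -2, "z": 0, "ax": 0, "ay": 0, "az": 0},
  {"x": 0, "y": 0, "z": 0, "ax": 0, "ay": 0, "az": 0},
  {"x": 0, "y": -1, "z": 0, "ax": 0, "ay": 0, "az": 0},
  {"x": 0, "y": 0, "z": 0, "ax": 0, "ay": 0, "az": 0},
  {"x": 0, "y": 0, "z": 0, "ax": 0, "ay": 0, "az": 0},
])

```text
clock: 20.55
position: [0.4519, 0.1634, 0.0512]
tool_rot: [[-0.994, 0.11, 0.001], [0.11, 0.994, 0.001], [-0.001, 0.001, -1.0]]
wrist_force: [-1.6, 5.9, 3.4]
finger_gap: 0.0149
grip_force: 23.1
```

Call:
carry_out([
  {"x": 0, "y": 0, "z": 0, "ax": 0, "ay": 0, "az": 0},
  {"x": 0, "y": 0, "z": 0, "ax": 0, "ay": 0, "az": 0},
  {"x": 0, "y": 0, "z": 0, "ax": 0, "ay": 0, "az": 0},
  {"x": 0, "y": 0, "z": 0, "ax": 0, "ay": 0, "az": 0},
  {"x": 0, "y": 0, "z": 0, "ax": 0, "ay": 0, "az": 0},
], hand=0.2)

```text
clock: 21.05
position: [0.4519, 0.1622, 0.0503]
tool_rot: [[-0.994, 0.112, -0.001], [0.112, 0.994, -0.001], [0.001, -0.001, -1.0]]
wrist_force: [-0.6, 0.4, -0.0]
finger_gap: 0.0511
grip_force: 0.0
```

Call:
carry_out([
  {"x": 0, "y": 0, "z": -15, "ax": 0, "ay": 0, "az": 0},
  {"x": 0, "y": 0, "z": -30, "ax": 0, "ay": 0, "az": 0},
  {"x": 0, "y": 0, "z": -40, "ax": 0, "ay": 0, "az": 0},
  {"x": -20, "y": 0, "z": -40, "ax": 0, "ay": 0, "az": 0},
  {"x": -25, "y": 0, "z": -10, "ax": 0, "ay": 0, "az": 0},
])

```text
clock: 21.55
position: [0.499, 0.1585, 0.1909]
tool_rot: [[-0.994, 0.11, 0.008], [0.11, 0.994, 0.004], [-0.008, 0.005, -1.0]]
wrist_force: [0.7, 0.9, 0.4]
finger_gap: 0.0513
grip_force: 0.0
```

Call:
carry_out([
  {"x": -20, "y": 0, "z": 0, "ax": 0, "ay": 0, "az": 0},
  {"x": 0, "y": 0, "z": 0, "ax": 0, "ay": 0, "az": 0},
  {"x": 0, "y": 0, "z": 0, "ax": 0, "ay": 0, "az": 0},
  {"x": 0, "y": 0, "z": 0, "ax": 0, "ay": 0, "az": 0},
  {"x": 0, "y": 0, "z": 0, "ax": 0, "ay": 0, "az": 0},
])

```text
clock: 22.05
position: [0.5159, 0.1552, 0.1852]
tool_rot: [[-0.994, 0.111, -0.001], [0.111, 0.994, -0.001], [0.001, -0.001, -1.0]]
wrist_force: [-0.4, 0.0, -0.6]
finger_gap: 0.0515
grip_force: 0.0
```

```bash
python3 - <<'E'
from h import *
s=env.observe();print(s['clock'],s['position'],s['wrist_force'])
b=env.grab_frame("wrist")[:,:,::-1];cv2.imwrite("pics/m.png",b)
E
```

```text
22.05 [0.5158589  0.15521816 0.18521854] [-0.4087806   0.03498587 -0.58656117]
```

View pics/m.png

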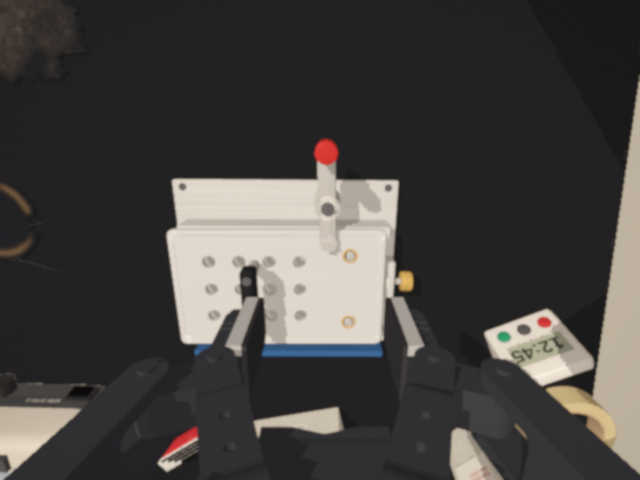

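The latch arm is square across the guide's edge: knob at (326,152), pivot (328,209), short arm tip (329,243), which is about 1.57 rad. Both pins show in the rims and the gripper is clear.

```bash
python3 -c "
from cell import env
print(env.close_job())"
```

```text
the job is handed in; nothing more can be done
None
```

The guide plate is seated flat on the rails with both pins in its holes, the latch is swung over it to about 1.57 rad, and the bystanders were never touched; I handed the job in after about 22 s of the 58 s allowed, and no verdict came back.

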